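# Fetch the steel basket from under the wire riser with the tray hook

### The job

Take the tray hook from the wooden rack, hook it behind the near handle of the steel basket under the wire riser and pull the basket out through the riser's open front until all of it stands upright on the table clear of the riser; do not touch the basket with the gripper or arm. Then hang the hook back in its own slot of the rack, upright with its collar resting on the board, and let go. Leave the jars, bottle, bowl, mug and apples standing where they are.

Things in the scene. Friction and masses are not known exactly. Their poses are not given: they have to be found in the camera images.
- hook: Loose tray hook, 0.15 kg, hanging upright in the rack's slot at the start. Origin: centre of the underside of its steel collar (disc 42 mm across, 8 mm thick); own +z runs up the handle. Below the collar a round 8 mm steel shaft runs 165 mm straight along -z, then bends square and points 34 mm along own -x (centre line).
- hook_grip (a point): Centre of the hook's dark wooden handle, 63 mm above the collar's underside. The handle is 24 x 24 mm square, faces square to the hook's own x and y, and runs from 8 to 118 mm above the collar's underside.
- hook_bend (a point): Corner of the hook's square bend (centre line), 165 mm below the collar's underside.
- hook_tip (a point): Tip of the hook, 34 mm from the bend along the hook's own -x (centre of the 8 mm bar's rounded end).
- rack: Fixed wooden rack, 200 mm wide (own y), 90 mm deep (own x), front at own -x, where it is open below the board. Origin: middle of its underside. A 20 mm thick board, top 190 mm up, between end cheeks, has two slots 22 mm wide, open at the front edge: the hook's at own y = -40 mm; at +60 mm hangs a fixed palette knife, its black handle's top 301 mm up.
- rack_slot (a point): Where the hook hangs: middle of its slot's width on top of the board, 190 mm above the table, 45 mm in from the board's front edge (the slot ends 11 mm further in). Hung up, the hook's collar rests here; a shaft enters from the front with the collar above the board.
- riser: Fixed steel wire shelf riser, 240 mm deep (own x), 420 mm wide (own y), a leg at each corner, open front at own -x. Origin: middle of its footprint on the table. Underside of its 8 mm edge bars 271 mm above the table; front bar's outside at own x = -124 mm. Two jars stand on it.
- riser_front (a point): Middle of the riser's front edge, on the underside of the front bar, 271 mm above the table.
- basket: Loose empty stainless steel basket, 0.2 to 0.45 kg, 170 mm long (own x), 140 mm wide (own y), rim 55 mm high, walls 4 mm. Origin: middle of its underside. On each short end (own x = -83 and +83 mm) an upright 8 mm wire handle: level bar 72 mm long along own y, centre line 85 mm up. Starts under the riser, -x end towards the riser's front.
- basket_handle (a point): Middle of the level bar (centre line) of the basket's near handle (own x = -83 mm, 85 mm up).
- basket_back_left (a point): Bottom corner of the basket at its far end, own x = +85, y = +70 mm.
- basket_back_right (a point): Bottom corner of the basket at its far end, own x = +85, y = -70 mm.
- jar_a: Loose glass clip jar standing on the riser, 90 mm across, 124 mm high. Origin: middle of underside.
- jar_b: Loose glass clip jar standing on the riser, like jar_a.
- jar_c: Loose glass clip jar on the table under the riser, at one side of the basket, 76 mm across, 134 mm high. Origin: middle of underside.
- bottle: Loose green bottle on the table under the riser, at the other side of the basket, 64 mm across, 200 mm high. Origin: middle of underside.
- bowl: Loose purple bowl on the table, 170 mm across, 70 mm high. Origin: middle of underside.
- mug: Loose white mug on the table, 80 mm across, 90 mm high. Origin: middle of underside.
- apple_a: Loose yellow apple on the table, 76 mm across, 75 mm high with its stalk. Origin: middle of underside.
- apple_b: Loose yellow apple on the table, like apple_a.
Mind the look-alikes: they are no part of the job. Leave any turquoise look-alike of the basket alone.

How it is judged:
By the outcome, as a careful person would: the job done as asked, in the order asked, and still so for the second after the job is handed in, with the robot touching nothing.
It also fails if it takes over 66 s, if anything falls off the work surface, if the arm or the gripper's body presses on something with over 40 N, if the wrist force passes 120 N, or if a joint passes its speed limit or range.

### The arm

A 6-joint arm with a two-finger parallel gripper is mounted at the origin on the work surface. World frame = base frame: x ahead of the robot, y to its left, z up, the work surface at z = 0. Lengths are in mm, angles in rad, forces in N, time in s.
With the tool pointing down it reaches from about 300 to 775 mm from the base axis. Payload 14.6 kg.
Tool frame: the origin (TCP) lies between the finger pads; the fingertips stand manip.tip_reach ahead of it and the grasp point (between the pads) lies 5 mm behind it (manip.tip_reach is the distance from the TCP to the fingertips, in mm); z points along the fingers, y is the line along which they close (so a half turn about z gives the same grasp; the last joint's range is limited). The gripper opens to 94 mm and grips with 3 to 60 N. Pads are 16 mm wide; open, the fingers measure 119 mm over their backs; the gripper's body (75 mm by 177 mm) begins 78 mm behind the grasp point.
Start: joints at [1.223, 0.3, 1.521, -0, 1.321, -0.067], TCP at [152.416, 528.449, 219.446] pointing down, gripper open.
Joint ranges: [-3.03, 3.03], [-0.79, 2.21], [0.23, 2.52], [-1.04, 4.18], [0, 3.07], [-2.55, 2.55]. Speed limits (rad/s): [2.22, 2.22, 2.57, 3.14, 3.14, 3.14].

### API

Orientations are given as [roll, pitch, yaw] about the fixed x, y, z axes, in that order (R = Rz(yaw) Ry(pitch) Rx(roll)).
In Python, from cell import manip gives the robot as it stands. The module is installed in compiled form; this text tells all that it offers.
- The arm moves only by the shell command python3 -m creep 'ROWS' [FORCE]. ROWS is JSON, a list of rows, each a list of 3 entries, a list of its own where there are three numbers: the opening, from -1 (shut) to 1 (fully open), then the shift along the tool's x, y, z in cm, then the turn about the tool's z in units of 5 degrees (1.0 is 5 degrees). In form: [[grip, [tx, ty, tz], roll], ...]. A call has 1 to 12 rows; each row is the pose to reach, as a shift and turn from the pose commanded when the call began, along the tool's axes at that moment; what a row does not reach only later rows make up. A row lasts 1/10 s, in which the tool goes at most 50 mm and 8.59 degrees, less where a joint would pass 70% of its speed; a pose out of reach is approached as far as the arm can. A call with a gripper value outside its range is refused whole. The fingers move at their own pace and stop on an object; FORCE is the grip in N (left out, the last holds). Time passes only in rows, so rows that repeat a pose let the fingers close. It gives the time, the measured TCP pose, the force, the opening and the grip force at its end, in the units of the state.
- manip.read_state(): the state, without advancing time (a new reading comes with each control period).
- manip.camera(name): name is "scene" or "top"; returns the picture (480x640x3 uint8, red, green, blue); there is no depth.
- manip.camera_params(name): a dict with "fovy" (degrees; the focal length in pixels is half the picture's height over the tangent of half this angle, whatever the lens; pixels are square), "cx", "cy" (the principal point, pixels), "origin" and "attitude" of the camera in the world. Camera axes: x right, y down, z forward; pixel columns grow to the right and rows downward; lengths in mm; the calibration is good to about 2 mm. A picture is of the moment at which its call begins. camera_params takes no time and is no camera call.
- manip.sign_off(): hands the job in; it is judged then, once.
The state is a dict: "clock": time; "joints": joint angles; "qd": joint speeds; "effort": joint torques, N m; "eef_pos": TCP position; "eef_rot": TCP orientation; "wrist_force": force on the tool from outside, world axes, zero at the start; "moment": the same for the moment, N m; "finger_gap": finger opening in mm; "finger_force": force on a finger pad.
Only numpy, scipy, OpenCV 4.12 (cv2) and the standard library are available. Lean on these libraries where they do the work, as an engineer would, in place of code of your own. Each camera call takes 0.05 s, during which the arm holds its last target. There are 200 camera calls.

## Working session

There is one attempt and no reset: what is moved stays moved. The work goes in short steps, Python scripts to look and compute and a shell command to move; the robot and the scene stay as the last step left them, time stands still between calls to the robot, and variables do not carry over. Pictures are saved under pics/ and viewed, at most 10 in all, crops included, and the job is handed in when it is done.

```bash
mkdir -p pics
python3 - <<'E'
from cell import manip
import cv2
for n in("scene","top"):
    print(n,manip.camera_params(n)); cv2.imwrite(f"pics/{n}0.png",manip.camera(n)[:,:,::-1])
print(manip.read_state(),manip.tip_reach)
E
```

```text
scene {'fovy': 44.97910361687467, 'cx': 317.0879499891325, 'cy': 248.27766808249967, 'origin': array([1334.9586216 ,  571.19330574, 1243.78626326]), 'attitude': array([-2.37682225, -0.01763711,  2.21007335])}
top {'fovy': 51.47525862729684, 'cx': 321.56326518740906, 'cy': 255.91988888464658, 'origin': array([ 262.58779386,  -27.50808991, 1384.98404997]), 'attitude': array([-2.94540815, -0.01925416, -1.55054819])}
{'clock': 0.1, 'joints': array([ 1.22340247e+00,  3.00384549e-01,  1.52152990e+00,  3.19531954e-06,
        1.32069068e+00, -6.66140558e-02]), 'qd': array([-0.00174967, -0.00162783, -0.00213281,  0.00149725,  0.00100367,
       -0.00016251]), 'effort': array([ 1.06860763e-03, -5.32635498e+01, -3.53295708e+01,  7.09553459e-02,
        2.33792252e-02,  2.13949733e-05]), 'eef_pos': array([152.3409583 , 528.24842685, 218.95544815]), 'eef_rot': array([-3.14058263e+00, -7.04832836e-05,  2.86081203e+00]), 'wrist_force': array([-1.33073757,  0.15090862, -0.10010925]), 'moment': array([-0.00037183,  0.05424812,  0.02230287]), 'finger_force': 0.0, 'finger_gap': 94.12320662311967} 14.0
```

View pics/scene0.png

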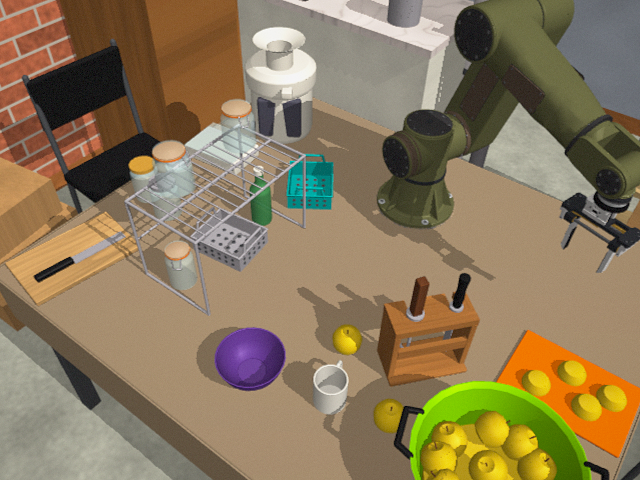

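View pics/top0.png

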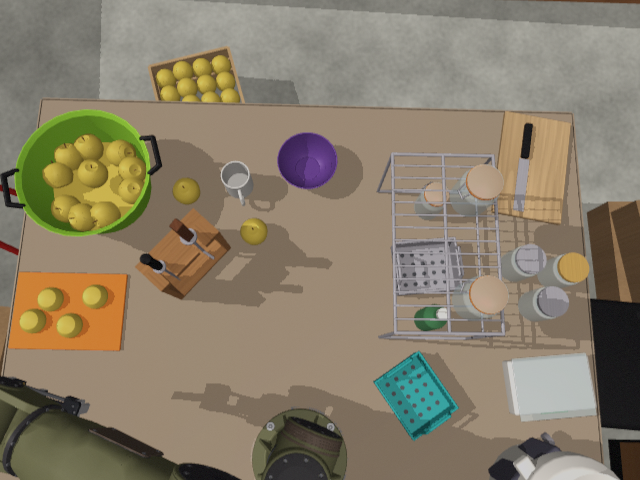

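The scene view shows the riser with the basket at (235,240) and the rack at (430,335), with the hook's brown handle at (419,297). In the top view the hook is at about (185,230), the basket is at (427,268), and the riser's open front faces image left (+y). Next I'll zoom in on both.

```bash
cat > h.py <<'E'
import numpy as np,cv2
from scipy.spatial.transform import Rotation as Ro
from cell import manip
def cam(n):
    p=manip.camera_params(n); f=240/np.tan(np.radians(p['fovy']/2))
    return p,f,Ro.from_euler('xyz',p['attitude']).as_matrix()
def ray(n,u,v):
    p,f,R=cam(n); return np.array(p['origin']),R@np.array([(u-p['cx'])/f,(v-p['cy'])/f,1])
def onz(n,u,v,z):
    o,d=ray(n,u,v); return o+d*(z-o[2])/d[2]
def proj(n,P):
    p,f,R=cam(n); c=(np.atleast_2d(P)-p['origin'])@R
    return np.c_[p['cx']+f*c[:,0]/c[:,2],p['cy']+f*c[:,1]/c[:,2]]
def tri(a,b):
    (o1,d1),(o2,d2)=ray("scene",*a),ray("top",*b)
    s=np.linalg.lstsq(np.c_[d1,-d2],o2-o1,rcond=None)[0]
    p,q=o1+d1*s[0],o2+d2*s[1]; return (p+q)/2,np.linalg.norm(p-q)
def shot(n,f):
    im=np.ascontiguousarray(manip.camera(n)[:,:,::-1]); cv2.imwrite(f,im); return im
def crop(im,x,y,w,h,s): return cv2.resize(im[y:y+h,x:x+w],None,fx=s,fy=s,interpolation=cv2.INTER_CUBIC)
E
python3 - <<'E'
from h import *
s=cv2.imread('pics/scene0.png');t=cv2.imread('pics/top0.png')
a=crop(s,370,265,120,125,3.2);b=crop(t,130,200,120,100,3.2) 
c=crop(t,375,140,140,210,2.8)
W=np.zeros((600,800,3),np.uint8)
W[:300,:288]=cv2.resize(a,(288,300)); W[300:540,:288]=cv2.resize(b,(288,240)); W[:588,300:692]=c
cv2.imwrite('pics/c1.png',W)
E
```

```text
(no output)
```

View pics/c1.png

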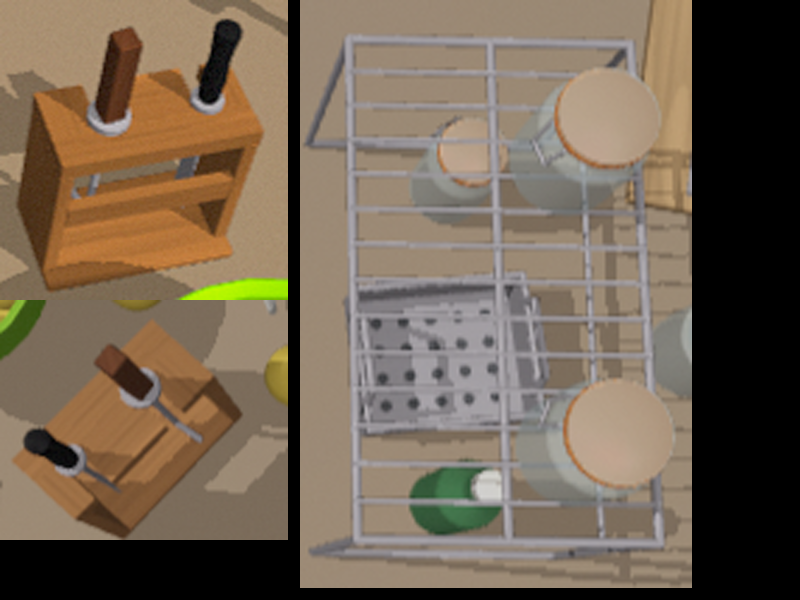

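Run:
```python
from h import *
s=cv2.imread('pics/scene0.png');t=cv2.imread('pics/top0.png')
C=lambda x,y:(375+x/2.8,140+y/2.8)
X=lambda x,y:(370+x/2.4,265+y/2.4)
T=lambda x,y:(130+x/2.4,200+(y-300)/2.4)
# riser front bar ends (z 275) in crop coords minus 300
for n,(x,y) in dict(f1=(50,40),f2=(57,541),b1=(330,42),b2=(360,541)).items(): print(n,onz("top",*C(x,y),275).round())
for n,(x,y) in dict(nl=(50,285),fl=(222,276),fr=(245,425),nr=(65,432)).items(): print(n,onz("top",*C(x,y),55).round())
print('collar',onz("top",*T(140,388),196),onz("scene",*X(110,118),196),tri(X(110,118),T(140,388)))
print('knife',onz("top",*T(68,460),196),onz("scene",*X(207,103),196),tri(X(207,103),T(68,460)))
print('handletop',tri(X(124,35),T(110,358)))
a=crop(s,185,195,100,90,5);b=crop(t,385,225,80,90,5)
W=np.zeros((600,800,3),np.uint8); a=cv2.resize(a,(400,360)); b=cv2.resize(b,(400,450))
W[:360,:400]=a; W[:450,400:]=b
cv2.imwrite('pics/c2.png',W)
```

```text
f1 [ 734. -209.  275.]
f2 [ 313. -211.  275.]
b1 [ 739. -448.  275.]
b2 [ 318. -452.  275.]
nl [ 572. -243.   55.]
fl [ 585. -413.   55.]
fr [ 438. -430.   55.]
nr [ 427. -256.   55.]
collar [539.42849959 280.58607815 196.        ] [546.4486646  287.07038647 196.        ] (array([540.84281016, 283.8148163 , 187.67225496]), np.float64(2.3668232417298944))
knife [463.48051184 347.12694744 196.        ] [474.29148012 351.97572797 196.        ] (array([465.41869499, 350.08856323, 185.48400578]), np.float64(0.7580179028833393))
handletop (array([541.5257906 , 281.08775613, 307.24074859]), np.float64(0.8138454888104826))
```

View pics/c2.png

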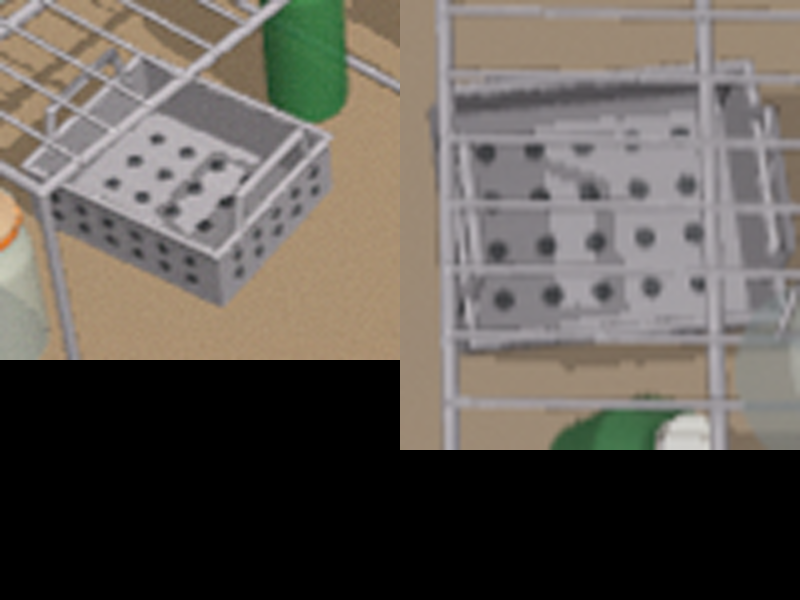

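The crops show the basket's near rim about 40 mm inside the riser's front bar. The near handle's bar runs from about scene (245,241) to (261,229), and in the top view from about (477,253) to (479.5,280). I'll check these points against z = 85 mm and draw the known model points on the images.

Run:
```python
from h import *
s=cv2.imread('pics/scene0.png');t=cv2.imread('pics/top0.png')
S=lambda x,y:(185+x/4,195+y/4)
for x,y in((240,185),(305,135)): print('bar scene',onz("scene",*S(x,y),85).round(1))
B=lambda x,y:(385+(x-400)/5,225+y/5)
for x,y in((462,140),(474,278),(757,110),(773,250)): print('bar top',onz("top",*B(x,y),85).round(1))
for x,y in((222,303),(330,140)): print('bottom/rim corner scene',onz("scene",*S(x,y),0 if y>200 else 55).round(1))
print('rim front left scene',onz("scene",*S(222,250),55).round(1))
print('riser front scene corner', onz("scene",*S(45,188),275).round(1), onz("scene",304,157,275).round(1))
# hook candidates: bend at collar+(0,0,-165); overlay
def dots(im,n,P,c):
    for u,v in proj(n,P): cv2.circle(im,(int(round(u*4)),int(round(v*4))),3,c,-1)
```

```text
bar scene [ 531.4 -251.8   85. ]
bar scene [ 465.6 -248.4   85. ]
bar top [ 534.3 -249.9   85. ]
bar top [ 459.9 -255.6   85. ]
bar top [ 554.6 -409.    85. ]
bar top [ 478.6 -415.1   85. ]
bottom/rim corner scene [ 569.  -243.8    0. ]
bottom/rim corner scene [ 435.9 -251.8   55. ]
rim front left scene [ 565.9 -240.8   55. ]
riser front scene corner [ 734.1 -204.9  275. ] [ 323.5 -203.9  275. ]
```

Run:
```python
from h import *
s=cv2.imread('pics/scene0.png');t=cv2.imread('pics/top0.png')
ax=np.array([.66,.751,0]);ay=np.array([-.751,.66,0])
# refine hook handle top by brown mask
for n,im,(x,y,w,h) in(("scene",s,(405,270,30,40)),("top",t,(165,212,30,30))):
    c=im[y:y+h,x:x+w].astype(int); B,G,R=c[...,0],c[...,1],c[...,2]
    m=((R<130)&(R>60)&(R>1.6*G)).astype(np.uint8)
    r=cv2.minAreaRect(cv2.findNonZero(m)); print(n,m.sum(),(cv2.boxPoints(r)+[x,y]).round(1).tolist())
    w_=((c.min(2)>150)&(c.max(2)-c.min(2)<30)); yy,xx=np.nonzero(w_); print(' white',xx.min()+x,xx.max()+x,yy.min()+y,yy.max()+y)
c=np.array([541.5,281.5,0])
W=[]
for n,im,(x,y,w,h) in(("scene",s,(370,265,120,125)),("top",t,(130,200,110,110))):
    k=5 if n=="top" else 3.3
    k=400/w; K=crop(im,x,y,w,h,k)
    def d(P,col): 
        u,v=proj(n,P)[0]; cv2.circle(K,(int((u-x)*k),int((v-y)*k)),3,col,-1)
    for z in(308,198,170,100,25): d(c+[0,0,z],(255,255,255))
    for v,col in((-ax,(0,0,255)),(ax,(255,0,0)),(-ay,(0,255,0)),(ay,(0,255,255))): d(c+34*v+[0,0,25],col)
    o=c+40*ay
    for a in(-45,45):
        for b in(-100,100): d(o+a*ax+b*ay+[0,0,190],(255,0,255))
    W.append(cv2.copyMakeBorder(K,0,600-len(K),0,0,cv2.BORDER_CONSTANT))
cv2.imwrite('pics/c3.png',np.hstack(W))
```

```text
scene 289 [[414.0, 309.0], [416.2, 276.5], [428.4, 277.3], [426.3, 309.8]]Traceback (most recent call last):
  File "<stdin>", line 9, in <module>
    return umr_minimum(a, axis, None, out, keepdims, initial, where)
ValueError: zero-size array to reduction operation minimum which has no identity
```

Run:
```python
from h import *
s=cv2.imread('pics/scene0.png');t=cv2.imread('pics/top0.png')
ax=np.array([.66,.751,0]);ay=np.array([-.751,.66,0])
c=np.array([541.5,281.5,0])
W=[]
for n,im,(x,y,w,h) in(("scene",s,(370,265,120,125)),("top",t,(130,200,110,110))):
    k=400/w; K=crop(im,x,y,w,h,k)
    def d(P,col): 
        u,v=proj(n,P)[0]; cv2.circle(K,(int((u-x+.5)*k),int((v-y+.5)*k)),3,col,-1)
    for z in(308,198,170,100,25): d(c+[0,0,z],(255,255,255))
    for v,col in((-ax,(0,0,255)),(ax,(255,0,0)),(-ay,(0,255,0)),(ay,(0,255,255))): d(c+34*v+[0,0,25],col)
    o=c+40*ay
    for a in(-45,45):
        for b in(-100,100): d(o+a*ax+b*ay+[0,0,190],(255,0,255))
    W.append(cv2.copyMakeBorder(K,0,600-len(K),0,0,cv2.BORDER_CONSTANT))
cv2.imwrite('pics/c3.png',np.hstack(W))
```

```text
(no output)
```

View pics/c3.png

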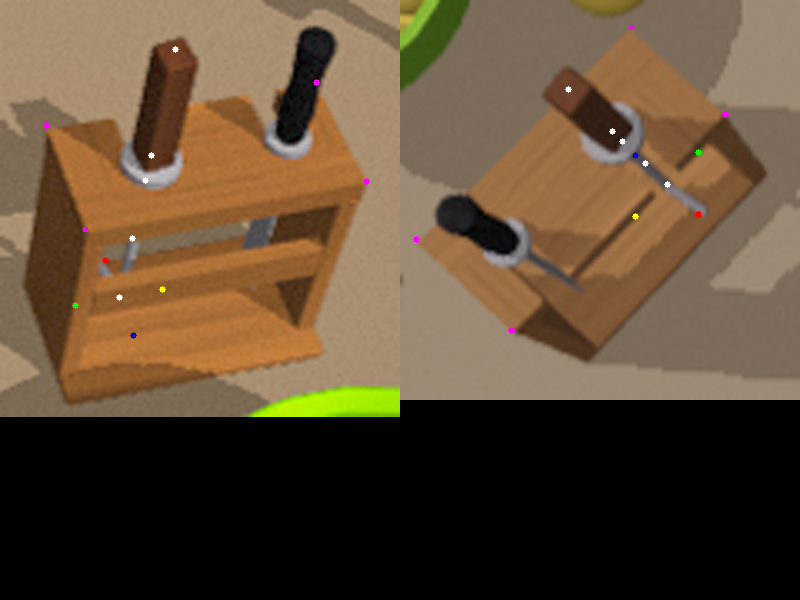

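The overlay fits both views. The hook stands at (541.5, 281.5) and the rack's yaw is 48.7°. The tip points to the rack's front, since the red dot lies on the visible tip. The basket handle sits about 43 mm behind the riser's front bar, so an upright hook can't reach it. I'll have to tilt the hook inside the grip against the slot's end.

First I move over the hook.

```bash
python3 -m creep '[[1,[0,0,-5],1.7],[1,[0,0,-10],3.4],[1,[0,0,-14],5.1],[1,[-3,-1,-17],6.8],[1,[-8,-2.5,-17],8.5],[1,[-13,-4,-17],10.2],[1,[-18,-5.5,-17],11.9],[1,[-23,-7,-17],13.6],[1,[-28,-8.5,-17],15.3],[1,[-33,-10,-17],17],[1,[-38,-11.5,-17],18.7],[1,[-42,-12.5,-17],20]]'
python3 - <<'E'
from h import *
st=manip.read_state();p=st['eef_pos'];y=st['eef_rot'][2];print(p,np.degrees(st['eef_rot']),st['joints'])
d=np.array([541.5,281.5])-p[:2];c,s=np.cos(y),np.sin(y);print('tx,ty',c*d[0]+s*d[1],s*d[0]-c*d[1],'roll',(np.degrees(y)-48.7)/5)
E
```

```text
clock: 1.3
eef_pos: [517.1, 293.8, 389.3]
eef_rot: [-3.141, 0.0, 1.109]
wrist_force: [0.6, 0.1, 0.3]
finger_gap: 93.6
finger_force: 0.0
[517.09165471 293.79122454 389.29432871] [-1.79987120e+02  1.26740666e-02  6.35631732e+01] [4.55080336e-01 3.49029258e-01 1.07249474e+00 4.42347822e-05
 1.72038099e+00 9.16496617e-01]
tx,ty -0.13902036397875506 27.328047752081755 roll 2.9726346492432585
```

```bash
python3 -m creep '[[1,[0,1.5,0],1.5],[1,[0,2.7,0],3],[1,[0,2.7,0],3],[1,[0,2.7,0],3]]' >/dev/null
cat >> h.py <<'E'
def to(x,y,z=None,yaw=None):
    st=manip.read_state();p=st['eef_pos'];a=st['eef_rot'][2];d=np.array([x,y])-p[:2];c,s=np.cos(a),np.sin(a)
    print('at',p.round(1),'rpy',np.degrees(st['eef_rot']).round(1),'F',st['wrist_force'].round(1),'gap',round(st['finger_gap'],1))
    print('cm tx %.2f ty %.2f tz %s'%((c*d[0]+s*d[1])/10,(s*d[0]-c*d[1])/10,None if z is None else round((p[2]-z)/10,2)),'roll',None if yaw is None else round((np.degrees(a)-yaw)/5,2))
E
python3 - <<'E'
from h import *
to(541.5,281.5,250,48.7); t=shot("top","pics/t1.png")
s=shot("scene","pics/s1.png")
cv2.imwrite('pics/c4.png',np.hstack([cv2.resize(t[170:320,100:300],(400,300)),cv2.resize(s[230:380,340:540],(400,300))]))
E
```

```text
at [539.6 283.7 389.1] rpy [-180.     0.    49.1] F [-0.2  1.2  0.2] gap 94.2
cm tx -0.04 ty 0.29 tz 13.91 roll 0.09
```

View pics/c4.png

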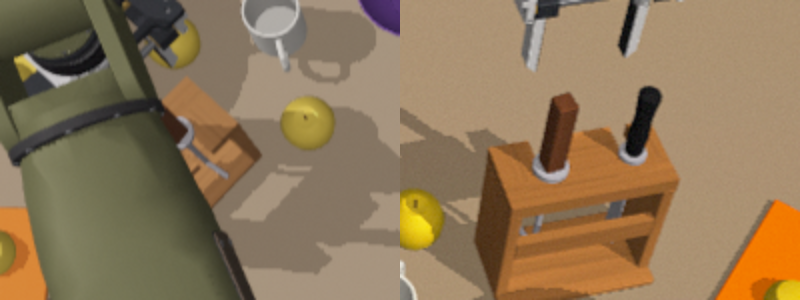

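The fingers straddle the brown handle (seen at (562,130) in the right crop) and clear the knife. I descend and grip.

```bash
python3 -m creep '[[1,[0,0.3,3],0.1],[1,[0,0.3,6],0.1],[1,[0,0.3,9],0.1],[1,[0,0.3,12],0.1],[1,[0,0.3,13.9],0.1],[1,[0,0.3,13.9],0.1],[-1,[0,0.3,13.9],0.1],[-1,[0,0.3,13.9],0.1],[-1,[0,0.3,13.9],0.1],[-1,[0,0.3,13.9],0.1],[-1,[0,0.3,13.9],0.1],[-1,[0,0.3,13.9],0.1]]' 8; python3 -m creep '[[-1,[0,0,0],0],[-1,[0,0,0],0],[-1,[0,0,0],0]]'
```

```text
clock: 3.0
eef_pos: [542.2, 281.5, 250.6]
eef_rot: [3.142, -0.0, 0.845]
wrist_force: [-0.5, -0.2, 0.5]
finger_gap: 49.5
finger_force: 0.0
clock: 3.3
eef_pos: [542.1, 281.6, 250.4]
eef_rot: [-3.141, -0.0, 0.845]
wrist_force: [-0.4, 1.6, 0.3]
finger_gap: 25.7
finger_force: 1.1
```

```bash
python3 -m creep '[[-1,[0,0,0],0],[-1,[0,0,0],0],[-1,[0,0,0],0],[-1,[0,0,-1],0],[-1,[0,0,-2],0],[-1,[0,0,-2],0],[-1,[0,0,-2],0]]' 8; python3 -m creep '[[-1,[0.7,0,0],0],[-1,[1.4,0,0],0],[-1,[2.1,0,0],0],[-1,[2.8,0,0],0],[-1,[2.8,0,0],0]]' 6;  python3 - <<'E'
from h import *
s=shot("scene","pics/s2.png")
cv2.imwrite('pics/c5.png',cv2.resize(s[180:380,340:540],(600,600)))
E
```

```text
clock: 4.0
eef_pos: [542.2, 281.5, 270.8]
eef_rot: [3.141, -0.001, 0.845]
wrist_force: [-0.2, -0.9, -1.9]
finger_gap: 25.2
finger_force: 7.6
clock: 4.5
eef_pos: [561.2, 303.2, 269.8]
eef_rot: [-3.141, 0.0, 0.845]
wrist_force: [0.1, 0.0, -1.9]
finger_gap: 24.5
finger_force: 6.0
```

View pics/c5.png

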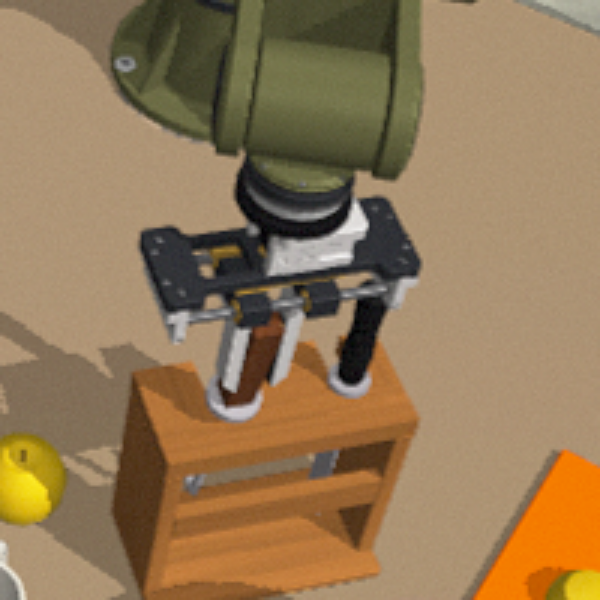

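The hook pivots in the grip as planned: its collar is at about scene (419,314) with the handle leaning back. I push further, then measure the tilt by casting the collar's ray onto the hook's plane of motion.

```bash
python3 -m creep '[[-1,[0.7,0,0],0],[-1,[1.4,0,0],0],[-1,[2.1,0,0],0],[-1,[2.8,0,0],0],[-1,[3.5,0,0],0],[-1,[4.0,0,0],0],[-1,[4.0,0,0],0]]' 6
cat >> h.py <<'E'
def tilt(im):
    st=manip.read_state();g=st['eef_pos']+[0,0,5];a=st['eef_rot'][2];ax=np.array([np.cos(a),np.sin(a),0]);ay=np.array([-np.sin(a),np.cos(a),0])
    u,v=proj("scene",g-[0,0,70])[0]; x0,y0=int(u)-45,int(v)-35; c=im[y0:y0+80,x0:x0+90].astype(int)
    w=((c.min(2)>140)&(c.max(2)-c.min(2)<35)).astype(np.uint8)
    n,l,S,ce=cv2.connectedComponentsWithStats(w)
    for i in range(1,n):
        if S[i,4]<15: continue
        p=ce[i]+[x0,y0]; o,d=ray("scene",*p); X=o+d*(((g-o)@ay)/(d@ay)); r=X-g
        print(p.round(1),S[i,2:].tolist(),'along',(r@ax).round(1),'dz',r[2].round(1),'len',np.linalg.norm(r).round(1),'tilt',np.degrees(np.arctan2(-(r@ax),-r[2])).round(1))
E
python3 - <<'E'
from h import *
s=shot("scene","pics/s3.png"); tilt(s)
cv2.imwrite('pics/c6.png',cv2.resize(s[180:380,340:540],(600,600)))
E
```

```text
clock: 5.25
eef_pos: [587.6, 332.9, 270.3]
eef_rot: [-3.142, -0.0, 0.845]
wrist_force: [-0.1, 0.1, -1.5]
finger_gap: 24.4
finger_force: 6.0
[442.1 309.9] [11, 25, 98] along 39.3 dz 63.9 len 75.0 tilt -148.4
[406.  303.3] [11, 10, 46] along -119.2 dz -111.4 len 163.2 tilt 47.0
[424. 315.] [13, 20, 112] along -24.5 dz -34.6 len 42.4 tilt 35.3
[456.9 308.4] [14, 8, 49] along 85.6 dz 127.3 len 153.4 tilt -146.1
```

View pics/c6.png

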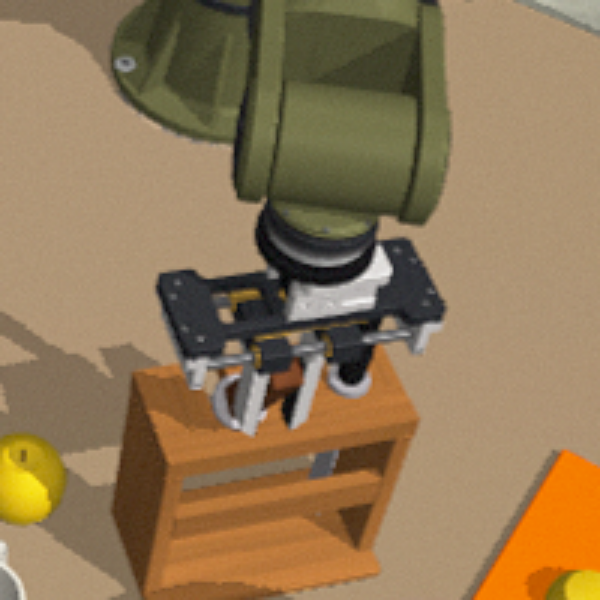

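Run:
```python
from h import *
st=manip.read_state();g=st['eef_pos']+[0,0,5];a=st['eef_rot'][2];ax=np.array([np.cos(a),np.sin(a),0]);ay=np.array([-np.sin(a),np.cos(a),0])
for q in((234,402),(240,402),(246,402)):
    o,d=ray("scene",340+q[0]/3,180+q[1]/3); r=o+d*(((g-o)@ay)/(d@ay))-g
    print((r@ax).round(1),r[2].round(1),np.linalg.norm(r).round(1),np.degrees(np.arctan2(-(r@ax),-r[2])).round(1))
# predicted silhouette of collar for tilts
s=cv2.imread('pics/s3.png')
for T in(30,40,50):
    t=np.radians(T);u=ax*np.sin(t)+np.array([0,0,np.cos(t)]);x=ax*np.cos(t)-np.array([0,0,np.sin(t)])
    c=g-u*58; th=np.linspace(0,6.28,40); P=c+21*(np.outer(np.cos(th),x)+np.outer(np.sin(th),ay))
    q=proj("scene",P);print(T,'collar box x',((q.min(0)-[340,180])*3).round(),((q.max(0)-[340,180])*3).round(),'bend',proj("scene",g-u*228).round(),'tip',proj("scene",g-u*228-34*x).round())
```

```text
-51.1 -65.3 82.9 38.0
-42.3 -54.1 68.7 38.0
-33.7 -43.1 54.7 38.1
30 collar box x [219. 385.] [275. 442.] bend [[402. 327.]] tip [[399. 313.]]
40 collar box x [216. 371.] [272. 428.] bend [[399. 311.]] tip [[397. 297.]]
50 collar box x [215. 357.] [270. 414.] bend [[397. 295.]] tip [[396. 281.]]
```

The collar's size and ray both give a tilt of about 38–40°, and the distance fits. I clamp hard and draw the hook out through the slot's open front.

```bash
python3 -m creep '[[-1,[0,0,0],0],[-1,[0,0,0],0],[-1,[-1,0,0],0],[-1,[-3,0,0],0],[-1,[-5,0,0],0],[-1,[-7,0,0],0],[-1,[-9,0,0],0],[-1,[-11,0,0],0],[-1,[-14,0,-1],0],[-1,[-17,0,-3],0],[-1,[-17,0,-5],0],[-1,[-17,0,-5],0]]' 60;  python3 - <<'E'
from h import *
to(490,-80,310,95)
E
```

```text
clock: 6.5
eef_pos: [474.8, 205.0, 323.5]
eef_rot: [3.139, -0.005, 0.844]
wrist_force: [0.4, -0.2, -1.6]
finger_gap: 23.6
finger_force: 60.0
at [474.8 205.  323.5] rpy [179.8  -0.3  48.4] F [ 0.4 -0.2 -1.6] gap 23.6
cm tx -20.30 ty 20.07 tz 1.35 roll -9.32
```

```bash
python3 -m creep '[[-1,[-2.2,2,0],-1.5],[-1,[-4.4,4,0],-3],[-1,[-6.6,6,0],-4.5],[-1,[-8.8,8,0],-6],[-1,[-11,10,0],-7.5],[-1,[-13.2,12,0],-9],[-1,[-15.4,14,0],-9.3],[-1,[-17.6,16,0],-9.3],[-1,[-19,18,0],-9.3],[-1,[-19,18,0],-9.3],[-1,[-19,18,0],-9.3]]';  python3 - <<'E'
from h import *
to(480.6,-53,310,95)
s=shot("scene","pics/s4.png");t=shot("top","pics/t4.png")
st=manip.read_state();g=st['eef_pos']+[0,0,5];a=st['eef_rot'][2];ax=np.array([np.cos(a),np.sin(a),0])
T=np.radians(38);u=ax*np.sin(T)+np.array([0,0,np.cos(T)]);x=ax*np.cos(T)-np.array([0,0,np.sin(T)])
W=[]
for n,im,(x0,y0) in(("scene",s,(220,130)),("top",t,(280,200))):
    K=crop(im,x0,y0,160,160,2.5)
    for P in(g,g-u*60,g-u*225,g-u*225-34*x):
        q=proj(n,P)[0]; cv2.circle(K,(int((q[0]+.5-x0)*2.5),int((q[1]+.5-y0)*2.5)),2,(0,0,255),-1)
    W.append(K)
cv2.imwrite('pics/c7.png',np.hstack(W))
E
```

```text
clock: 7.6
eef_pos: [483.0, -56.2, 319.4]
eef_rot: [-3.14, -0.001, 1.656]
wrist_force: [0.1, 0.4, -1.2]
finger_gap: 24.0
finger_force: 60.0
at [483.  -56.2 319.4] rpy [-179.9   -0.    94.9] F [ 0.1  0.4 -1.2] gap 24.0
cm tx 0.34 ty -0.21 tz 0.94 roll -0.03
```

View pics/c7.png

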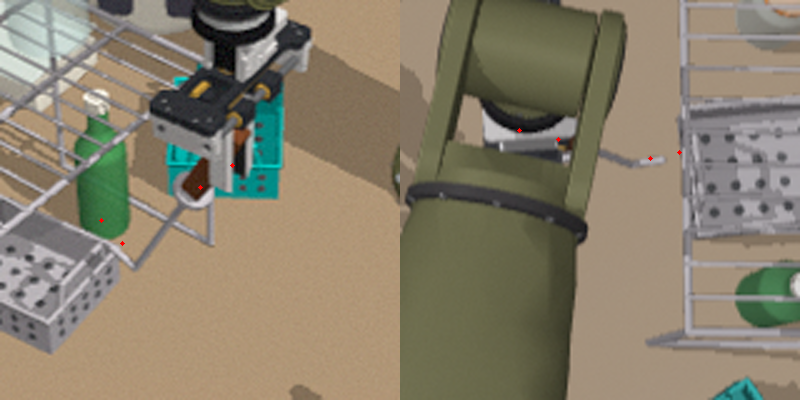

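Run:
```python
from h import *
st=manip.read_state();g=st['eef_pos']+[0,0,5];a=st['eef_rot'][2];ax=np.array([np.cos(a),np.sin(a),0]);ay=np.array([-np.sin(a),np.cos(a),0])
S=lambda x,y:(220+x/2.5,130+y/2.5);T=lambda x,y:(280+(x-400)/2.5,200+y/2.5)
for n,(p,q) in dict(bend=(S(137,268),T(636,166)),tip=(S(109,243),T(662,160))).items():
    X,e=tri(p,q);r=X-g;print(n,X.round(1),e.round(1),'along',(r@ax).round(1),'lat',(r@ay).round(1),'dz',r[2].round(1),np.linalg.norm(r).round(1))
    o,d=ray("scene",*p); r=o+d*(((g-o)@ay)/(d@ay))-g; print('  scene plane',(r@ax).round(1),r[2].round(1),np.linalg.norm(r).round(1),np.degrees(np.arctan2(-(r@ax),-r[2])).round(1))
```

```text
bend [ 489.7 -181.8  112. ] 7.2 along -126.4 lat 4.2 dz -213.0 247.7
  scene plane -119.0 -206.6 238.4 29.9
tip [ 494.9 -209.8  136.1] 2.8 along -154.7 lat 1.4 dz -188.9 244.2
  scene plane -155.3 -187.5 243.5 39.6
```

Triangulating the bend and tip gives a tilt of about 30°, with the bend 121 mm ahead of the grasp and 204 mm below it. I redo the insertion plan with these numbers, with margins of about 15 mm to both the riser bar and the handle bar. Next I go in above the handle bar.

```bash
python3 -m creep '[[-1,[-2,0,0.5],0],[-1,[-4,-0.1,1],0],[-1,[-6,-0.2,1.4],0],[-1,[-7.5,-0.2,1.5],0],[-1,[-9,-0.2,1.5],0],[-1,[-9,-0.2,1.5],0],[-1,[-9,-0.2,1.5],0]]';  python3 - <<'E'
from h import *
to(488.8,-146.4,304,95)
st=manip.read_state();g=st['eef_pos']+[0,0,5];a=st['eef_rot'][2];ax=np.array([np.cos(a),np.sin(a),0])
s=shot("scene","pics/s5.png");b=cv2.imread("pics/s4.png")
bend=g-121*ax-[0,0,204];tip=g-155*ax-[0,0,188]
print(bend,proj("scene",bend),proj("scene",tip))
for nm,P in(("bend",bend),("tip",tip)):
  u,v=proj("scene",P)[0].astype(int); print(nm); print(s[v-6:v+7,u-9:u+10].mean(2).astype(int))
E
```

```text
clock: 8.4
eef_pos: [488.8, -146.0, 305.5]
eef_rot: [3.141, -0.0, 1.656]
wrist_force: [-0.3, 0.2, -1.7]
finger_gap: 23.5
finger_force: 60.0
at [ 488.8 -146.   305.5] rpy [180.   -0.   94.9] F [-0.3  0.2 -1.7] gap 23.5
cm tx -0.04 ty -0.00 tz 0.15 roll -0.02
[ 499.10137454 -266.53210777  106.52828897] [[248.16536005 227.1097552 ]] [[237.99708002 218.45846009]]
bend
[[153 191 218 192 115 106 114 131 142 157 181 164 111 114 111  83  54  64
   66]
 [106 141 185 208 185 122 110 111 117 125 125 122 109 119 124 113  95  79
   64]
 [100  99 136 184 210 185 122 111 113 115 107 101 115 124 155 188 183 145
  110]
 [116 113 107 129 179 210 178 110 114 110 105 113 117 118 131 141 158 181
  182]
 [113 115 114 107 125 177 186 137 111 104 109 119 115 115 113 117 131 140
  149]
 [113 111 114 111 105 120 171 181 132 107 117 118 113 114 112 115 115 112
  105]
 [112 113 113 112 113 104 119 156 146 111 116 119 112 116 116 117 115 115
  114]
 [115 110 112 113 114 116 108 111 124 117 116 112 116 111 117 115 113 110
  131]
 [139 123 110 113 111 113 111 109 117 122 111 115 117 114 110 117 113 127
  176]
 [18
[... 678 characters left out ...]
 106 130 168 190 181 158 137 119 104 106 107
  108]
 [182 144 109 106 112 111 113 114 119 132 146 161 180 187 160 129 120 105
  109]
 [136 106 113 115 107 111 115 114 114 108 127 145 143 151 173 186 163 139
  128]
 [102 112 114 113 115 113 110 112 109 113 163 197 154 115 113 138 174 192
  186]
 [113 115 114 113 115 114 115 113 112 114 151 201 199 159 117 112 124 137
  165]
 [114 111 111 112 111 114 113 115 116 110 116 153 191 218 192 115 106 114
  131]
 [114 118 117 111 113 111 115 115 114 113 106 106 141 185 208 185 122 110
  111]
 [112 114 115 115 112 113 108 112 114 109 112 100  99 136 184 210 185 122
  111]
 [137 121 117 112 112 111 112 115 108 115 109 116 113 107 129 179 210 178
  110]]
```

The tip bar is seen from about scene (239,219.5) to (246.5,226.5), within 2 px of the prediction. I lower the shaft along its own line into the basket behind the bar, then pull gently.

```bash
python3 -m creep '[[-1,[-0.5,0,1],0],[-1,[-1.1,0,2],0],[-1,[-1.7,0,3],0],[-1,[-2.3,0,4],0],[-1,[-2.9,0,5],0],[-1,[-2.9,0,5],0]]'; python3 -m creep '[[-1,[0.5,0,0],0],[-1,[1,0,0],0],[-1,[1.5,0,0],0],[-1,[2,0,0],0],[-1,[2.5,0,0],0],[-1,[3,0,0],0],[-1,[3.5,0,0],0]]'; python3 -m creep '[[-1,[0.5,0,0],0],[-1,[1,0,0],0],[-1,[1.5,0,0],0],[-1,[2,0,0],0],[-1,[2.5,0,0],0]]'
python3 - <<'E'
from h import *
to(490,-50,255,90)
a=cv2.imread("pics/t4.png");t=shot("top","pics/t6.png");s=shot("scene","pics/s6.png");b=cv2.imread("pics/s5.png")
for n,p,q in(("top",a,t),("scene",b,s)):
    d=cv2.absdiff(p,q).max(2)>40
    if n=="top": d[:, :400]=0; d[:230]=0; d[310:]=0
    else: d[:200]=0
    yy,xx=np.nonzero(d); print(n,d.sum(),xx.min(),xx.max(),yy.min(),yy.max())
cv2.imwrite('pics/c8.png',np.hstack([crop(s,170,130,160,160,2.5),crop(t,340,200,160,160,2.5)]))
E
```

```text
clock: 9.05
eef_pos: [490.7, -175.7, 253.7]
eef_rot: [-3.139, -0.001, 1.656]
wrist_force: [-0.8, 0.1, -1.1]
finger_gap: 23.6
finger_force: 60.0
clock: 9.75
eef_pos: [488.2, -140.1, 255.7]
eef_rot: [3.141, 0.001, 1.657]
wrist_force: [0.9, -3.8, 0.7]
finger_gap: 23.7
finger_force: 60.0
clock: 10.25
eef_pos: [485.9, -114.8, 255.3]
eef_rot: [-3.141, -0.0, 1.657]
wrist_force: [0.2, -3.4, -0.5]
finger_gap: 23.9
finger_force: 60.0
at [ 485.9 -114.8  255.3] rpy [-180.    -0.    94.9] F [ 0.2 -3.4 -0.5] gap 23.9
cm tx 6.42 ty 0.96 tz 0.03 roll 0.98
top 529 400 478 237 299
scene 2438 170 469 200 274
```

```bash
python3 -m creep '[[-1,[0.7,0,0],0],[-1,[1.4,0,0],0],[-1,[2.1,0,0],0],[-1,[2.8,0,0],0],[-1,[3.5,0,0],0],[-1,[4.2,0,0],0],[-1,[4.9,0,0],0],[-1,[5.6,0,0],0],[-1,[6.3,0,0],0],[-1,[7,0,0],0],[-1,[7.7,0,0],0],[-1,[8.4,0,0],0]]'
python3 - <<'E'
from h import *
t=shot("top","pics/t7.png");s=shot("scene","pics/s7.png")
cv2.imwrite('pics/c9.png',np.hstack([crop(s,200,130,160,160,2.5),crop(t,300,200,160,160,2.5)]))
E
```

```text
clock: 11.55
eef_pos: [478.7, -31.0, 255.4]
eef_rot: [-3.141, -0.0, 1.657]
wrist_force: [0.3, -3.9, -0.4]
finger_gap: 23.8
finger_force: 60.0
```

View pics/c9.png

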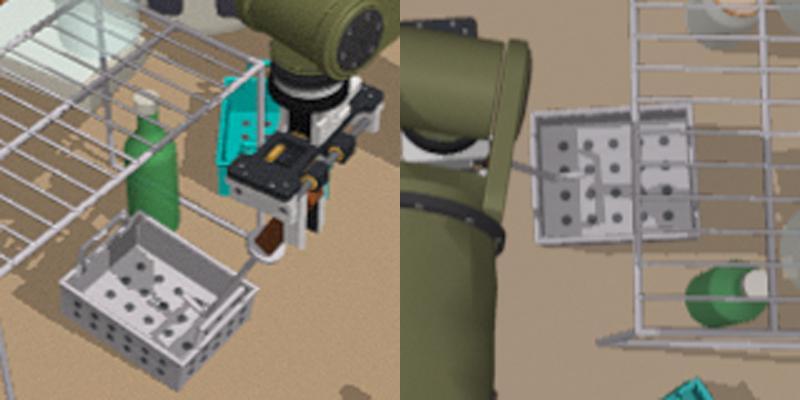

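The scene crop shows the shaft behind the near handle bar at about (215,300). In the top crop the basket is square and roughly two thirds out, its far rim at about x=692 and the riser bar at x=636. I pull the rest of the way.

```bash
python3 -m creep '[[-1,[0.8,0,0],0],[-1,[1.6,0,0],0],[-1,[2.4,0,0],0],[-1,[3.2,0,0],0],[-1,[4,0,0],0],[-1,[4.8,0,0],0],[-1,[5.6,0,0],0],[-1,[6.4,0,0],0],[-1,[7.2,0,0],0],[-1,[8,0,0],0],[-1,[8.8,0,0],0],[-1,[9.4,0,0],0]]'; python3 -m creep '[[-1,[0.8,0,0],0],[-1,[1.6,0,0],0],[-1,[2.4,0,0],0],[-1,[3.2,0,0],0],[-1,[4,0,0],0],[-1,[4.4,0,0],0],[-1,[4.4,0,0],0]]';python3 - <<'E'
from h import *
s=shot("scene","pics/s8.png");t=shot("top","pics/t8.png")
print('bound earlier far rim',onz("top",416.8,272,55))
# basket mask in top: gray, in window between arm and riser bar
g=t.astype(int);z=(g.max(2)-g.min(2)<22)&(g.max(2)>90)
for v in range(240,302,6): print(v,''.join('#' if k else '.' for k in z[v,300:420]))
E
```

```text
clock: 12.85
eef_pos: [470.7, 62.7, 255.4]
eef_rot: [-3.142, -0.0, 1.657]
wrist_force: [-0.2, -2.7, -0.2]
finger_gap: 23.8
finger_force: 60.0
clock: 13.55
eef_pos: [466.9, 106.3, 255.4]
eef_rot: [-3.141, 0.0, 1.657]
wrist_force: [0.2, -3.8, 0.6]
finger_gap: 23.8
finger_force: 60.0
bound earlier far rim [ 489.11841872 -307.39529137   55.        ]
240 ............................................................................................############################
246 .......................###########################################..........................####........................
252 ..###..............###############################################..........................############################
258 ###....############################################################.........................####........................
264 #####..############################################################..........................#####......................
270 #####..########...#################################################..........................###........................
276 ######.############################################################..........................####.......................
282 ######.########...##################################################.........................####.......................
288 .####..#################################################.###########.........................####.......................
294 ..###..#############################################################.........................####.......................
300 ..######################################..###########........................................####.......................
```

The far rim is at y ≈ -174 and the riser's front is at -205, so the basket is clear by 30 mm. I reverse the insertion to unhook.

```bash
python3 -m creep '[[-1,[-0.7,0,0],0],[-1,[-1.4,0,0],0],[-1,[-0.8,0,-1],0],[-1,[-0.2,0,-2],0],[-1,[0.4,0,-3],0],[-1,[1,0,-4],0],[-1,[1.6,0,-5],0],[-1,[2.1,0,-6],0],[-1,[2.1,0,-8],0],[-1,[2.1,0,-11],0],[-1,[2.1,0,-14],0],[-1,[2.1,0,-14],0]]'
python3 - <<'E'
from h import *
s=shot("scene","pics/s9.png");t=shot("top","pics/t9.png")
g=t.astype(int);z=(g.max(2)-g.min(2)<22)&(g.max(2)>90)
for v in range(234,318,6): print(v,''.join('#' if k else '.' for k in z[v,300:400]))
to(541.5,281.5,400,48.7)
st=manip.read_state();g=st['eef_pos']+[0,0,5];a=st['eef_rot'][2];ax=np.array([np.cos(a),np.sin(a),0])
print('proj bend',proj("scene",g-121*ax-[0,0,204]),'tip',proj("scene",g-155*ax-[0,0,188]),'top',proj("top",g-121*ax-[0,0,204]),proj("top",g-155*ax-[0,0,188]))
E
```

```text
clock: 14.85
eef_pos: [465.6, 127.2, 399.6]
eef_rot: [3.136, -0.001, 1.657]
wrist_force: [0.6, 0.7, -2.0]
finger_gap: 23.8
finger_force: 60.0
234 ............................................................................................####....
240 ............................................................................................########
246 ............................................................................................####....
252 ...###...............#..........................................####.........................#######
258 ...##################################################################........................###....
264 #####################################################################........................####...
270 ...###########..########..#########.#################################........................###....
276 ...##################################################################........................####...
282 ...##########...#######...#########.#################################........................####...
288 ...##################################################################........................####...
294 ...##################################################################........................####...
300 ...#################################################################.........................####...
306 .............................................................................................######.
312 .............................................................................................####...
at [465.2 127.  395.4] rpy [180.   -0.   94.9] F [-0.6 -0.1 -1.9] gap 23.6
cm tx 14.74 ty 8.93 tz -0.46 roll 9.24
proj bend [[333.30854923 242.35449191]] tip [[321.99081647 232.74888957]] top [[299.88674382 265.00513347]] [[313.91690076 262.9533409 ]]
```

The basket is clear and the hook is free. To straighten the hook I'll turn it to face the rack's front and press its shaft against the board's front edge between the slots. First I back off and turn.

```bash
python3 -m creep '[[-1,[0.9,-2.5,0],-1],[-1,[1.8,-5,0],-2.5],[-1,[2.7,-7.5,0],-4],[-1,[3.5,-10,0],-5.5],[-1,[3.5,-10,0],-7],[-1,[3.5,-10,0],-8.5],[-1,[3.5,-10,0],-10],[-1,[3.5,-10,0],-11.5],[-1,[3.5,-10,0],-13],[-1,[3.5,-10,0],-14.5],[-1,[3.5,-10,0],-15],[-1,[3.5,-10,0],-15]]'; python3 -m creep '[[-1,[0,0,0],-1.5],[-1,[0,0,0],-3],[-1,[0,0,0],-4.5],[-1,[0,0,0],-6],[-1,[0,0,0],-7.5],[-1,[0,0,0],-9],[-1,[0,0,0],-10.5],[-1,[0,0,0],-11.8],[-1,[0,0,0],-11.8],[-1,[0,0,0],-11.8]]'
python3 - <<'E'
from h import *
to(362,153,325,228.7); print(manip.read_state()['joints'].round(2))
s=shot("scene","pics/s10.png");t=shot("top","pics/t10.png")
st=manip.read_state();g=st['eef_pos']+[0,0,5];a=st['eef_rot'][2];ax=np.array([np.cos(a),np.sin(a),0])
for n,im,b in(("scene",s,cv2.imread('pics/s0.png') if 0 else cv2.imread('pics/scene0.png')),("top",t,cv2.imread('pics/top0.png'))):
    P=[g-121*ax-[0,0,204],g-155*ax-[0,0,188],g-80*ax-[0,0,135]]; q=proj(n,P); print(n,q.round(1).tolist())
    d=cv2.absdiff(im,b).max(2)>35
    u,v=q[0].astype(int); print(u-25,v-15)
    for r in range(v-15,v+16): print(''.join('#' if k else '.' for k in d[r,u-25:u+26]))
E
```

```text
clock: 16.15
eef_pos: [362.3, 153.1, 394.4]
eef_rot: [-3.141, -0.002, 2.966]
wrist_force: [-0.5, 0.3, -1.4]
finger_gap: 23.7
finger_force: 60.0
clock: 17.15
eef_pos: [362.5, 153.1, 395.0]
eef_rot: [3.141, -0.001, -2.292]
wrist_force: [0.4, -0.2, -1.4]
finger_gap: 23.9
finger_force: 60.0
at [362.5 153.1 395. ] rpy [ 180.    -0.  -131.3] F [ 0.4 -0.2 -1.4] gap 23.9
cm tx 0.04 ty 0.03 tz 7.0 roll -72.01
[ 0.31 -0.14  1.59 -0.    1.69 -2.11]
scene [[422.0, 277.8], [427.8, 284.1], [420.5, 245.7]]
396 262
........................#.##.....................##
........................#.##......................#
........................#.##.......................
........................#.##.......................
........................#.##.......................
........................#.##.......................
........................####.......................
........................####.......................
........................#.##.......................
........................#.##.......................
........................####.......................
.......................
[... 1989 characters left out ...]
...........#############
........................##.............##.........#
.......................##..............##..........
......................#................##..........
.....................##................###.........
.....................#..................##.........
....................#...................##.........
...................#....................###........
..................#.....................###........
#........................................##........
##.......................................##........
###......................................###.......
####..........#..........................###.......
#####.....................................##.......
```

The bend lands within 2 px of the prediction, so the 30° tilt is unchanged. I lower the hook, slip the tip under the board, then ease the grip and press the hook upright.

```bash
python3 -m creep '[[-1,[0,0,3],0],[-1,[0,0,6],0],[-1,[0,0,7],0],[-1,[-2,0,7],0],[-1,[-4,0,7],0],[-1,[-6,0,7],0],[-1,[-7,0,7],0],[-1,[-7,0,7],0]]'; python3 -m creep '[[-1,[0,0,0],0],[-1,[-0.8,0,0],0],[-1,[-1.6,0,0],0],[-1,[-2.4,0,0],0],[-1,[-3.2,0,0],0],[-1,[-4,0,0],0]]' 7;  python3 -m creep '[[-1,[-0.8,0,0],0],[-1,[-1.6,0,0],0],[-1,[-2.4,0,0],0],[-1,[-3.2,0,0],0],[-1,[-4,0,0],0],[-1,[-5,0,0],0],[-1,[-5,0,0],0]]' 7
python3 - <<'E'
from h import *
st=manip.read_state();p=st['eef_pos'];print('own',(p[:2]-[511.5,308])@np.array([[.66,-.751],[.751,.66]]))
s=shot("scene","pics/s11.png");t=shot("top","pics/t11.png"); tilt(s)
E
```

```text
clock: 18.05
eef_pos: [408.7, 206.1, 325.1]
eef_rot: [3.141, -0.002, -2.288]
wrist_force: [-1.0, -0.8, -2.1]
finger_gap: 23.8
finger_force: 60.0
clock: 18.65
eef_pos: [435.3, 236.5, 325.4]
eef_rot: [3.142, -0.0, -2.288]
wrist_force: [-0.3, -0.3, -1.8]
finger_gap: 24.1
finger_force: 7.0
clock: 19.35
eef_pos: [468.3, 274.5, 325.1]
eef_rot: [3.141, -0.0, -2.288]
wrist_force: [-0.8, 0.0, -2.0]
finger_gap: 24.2
finger_force: 7.0
own [-53.68352071  10.29864027]
[432.1 248.9] [10, 24, 110] along 23.6 dz -17.9 len 29.6 tilt -52.9
[448.5 247.1] [10, 23, 97] along -41.0 dz 53.6 len 67.5 tilt 142.6
[435.2 275.9] [18, 11, 64] along -17.6 dz -63.3 len 65.7 tilt 15.5
[457.1 308.5] [14, 7, 45] along -133.9 dz -35.3 len 138.5 tilt 75.2
```

```bash
cat >> h.py <<'E'
def collarfit(im,L=73):
    st=manip.read_state();g=st['eef_pos']+[0,0,5];a=st['eef_rot'][2];ax=np.array([np.cos(a),np.sin(a),0]);ay=np.array([-np.sin(a),np.cos(a),0])
    u,v=proj("scene",g-[0,0,L])[0]; x0,y0=int(u)-25,int(v)-22; c=im[y0:y0+45,x0:x0+50].astype(int)
    w=((c.min(2)>130)&(c.max(2)-c.min(2)<35)); print('origin',x0,y0)
    for r in w: print(''.join('#' if k else '.' for k in r))
    for T in(-5,0,5,10,15,30):
        t=np.radians(T);uu=ax*np.sin(t)+np.array([0,0,np.cos(t)]);x=ax*np.cos(t)-np.array([0,0,np.sin(t)])
        th=np.linspace(0,6.28,40);C=21*(np.outer(np.cos(th),x)+np.outer(np.sin(th),ay))
        q=np.r_[proj("scene",g-uu*L+C),proj("scene",g-uu*(L-8)+C)]
        print(T,'x',q[:,0].min().round(1),q[:,0].max().round(1),'y',q[:,1].min().round(1),q[:,1].max().round(1),'bend',proj("scene",g-uu*(L+165)).round(1),'tip',proj("scene",g-uu*(L+165)-34*x).round(1))
E
python3 -c "
from h import *
collarfit(cv2.imread('pics/s11.png'))"
```

```text
origin 406 250
........................#####...........####......
........................####............####......
.......................#####............####......
.......................#####...........#####......
.......................#####...........####.......
.......................#####...........####.......
......................#####............####.......
......................#####...........####........
......................#####...........###.........
......................#####...........#...........
......................####........................
........................##........................
..................................................
..................................................
..................................................
..................................................
..................................................
..................................................
..................................................
...................#..............................
....................#..............#..............
..............
[... 939 characters left out ...]
...............
.......................##.........................
.......................##.........................
.......................##.........................
.......................#..........................
......................##..........................
-5 x 421.7 440.8 y 261.4 278.3 bend [[418.5 310.2]] tip [[422.8 321.6]]
0 x 422.6 441.7 y 263.8 280.0 bend [[421.2 317. ]] tip [[425.8 327.9]]
5 x 423.5 442.7 y 266.1 281.5 bend [[424.1 323.4]] tip [[429.  333.8]]
10 x 424.5 443.7 y 268.2 282.7 bend [[427.1 329.4]] tip [[432.2 339.2]]
15 x 425.5 444.7 y 270.3 283.8 bend [[430.2 335.1]] tip [[435.6 344.2]]
30 x 428.5 447.9 y 275.5 285.6 bend [[440.5 349.2]] tip [[446.4 355.7]]
```

The collar spans x 425–443 with its bottom at y ≈ 280, so the remaining tilt is about 4°. I press 8 mm more, clamp, withdraw and turn back half a turn.

```bash
python3 -m creep '[[-1,[-0.4,0,0],0],[-1,[-0.8,0,0],0],[-1,[-0.8,0,0],0]]' 7; python3 -m creep '[[-1,[0,0,0],0],[-1,[0,0,0],0],[-1,[2,0,0],0],[-1,[4,0,0],0],[-1,[7,0,0],0],[-1,[10,0,0],0],[-1,[13,0,0],0],[-1,[14,0,0],1],[-1,[14,0,0],2.5],[-1,[14,0,0],4],[-1,[14,0,0],5.5],[-1,[14,0,0],7]]' 25; python3 -m creep '[[-1,[0,0,0],1.5],[-1,[0,0,0],3],[-1,[0,0,0],4.5],[-1,[0,0,0],6],[-1,[0,0,0],7.5],[-1,[0,0,0],9],[-1,[0,0,0],10.5],[-1,[0,0,0],12],[-1,[0,0,0],13.5],[-1,[0,0,0],15],[-1,[0,0,0],16.5],[-1,[0,0,0],17]]';  python3 -m creep '[[-1,[0,0,0],1.5],[-1,[0,0,0],3],[-1,[0,0,0],4.5],[-1,[0,0,0],6],[-1,[0,0,0],7.5],[-1,[0,0,0],9],[-1,[0,0,0],10.5],[-1,[0,0,0],12],[-1,[0,0,0],12],[-1,[0,0,0],12]]'
python3 - <<'E'
from h import *
a=np.array([.66,.751]); q=np.array([541.5,281.5])-120*a
to(*q,285,48.4); s=shot("scene","pics/s12.png"); shot("top","pics/t12.png"); collarfit(s)
E
```

```text
clock: 19.75
eef_pos: [473.2, 279.9, 325.4]
eef_rot: [-3.142, 0.0, -2.288]
wrist_force: [0.6, -1.0, -0.8]
finger_gap: 23.8
finger_force: 7.0
clock: 20.95
eef_pos: [380.9, 174.1, 325.6]
eef_rot: [3.141, 0.001, -2.904]
wrist_force: [-0.7, 0.0, -0.7]
finger_gap: 23.9
finger_force: 25.0
clock: 22.15
eef_pos: [380.9, 174.2, 325.6]
eef_rot: [3.141, -0.0, 1.896]
wrist_force: [0.7, 0.5, -1.3]
finger_gap: 24.3
finger_force: 25.0
clock: 23.15
eef_pos: [380.9, 174.2, 325.6]
eef_rot: [3.141, -0.0, 0.858]
wrist_force: [-0.9, 0.5, -1.2]
finger_gap: 24.2
finger_force: 25.0
at [380.9 174.2 325.6] rpy [180.   -0.   49.1] F [-0.9  0.5 -1.2] gap 24.2
cm tx 6.62 ty 5.03 tz 4.06 roll 0.15
origin 388 210
......................####...........####.........
......................####...........####.........
.....................#####...........####.........
.....................#####..........#####.........
.....................#####..........####..........
.....................####...........####..........
.....................####...........####..........
.....................####..........###............

[... 1616 characters left out ...]
...............
.......................#..........................
......................##..........................
......................##..........................
......................##..........................
......................##..........................
-5 x 405.2 423.0 y 226.5 240.2 bend [[407.  283.1]] tip [[402.8 274.2]]
0 x 404.4 422.2 y 224.5 239.0 bend [[404.4 277.4]] tip [[400.4 268. ]]
5 x 403.6 421.4 y 222.3 237.6 bend [[402.  271.4]] tip [[398.2 261.4]]
10 x 402.9 420.6 y 220.1 236.0 bend [[399.7 265.1]] tip [[396.1 254.6]]
15 x 402.2 419.9 y 217.8 234.2 bend [[397.6 258.5]] tip [[394.2 247.6]]
30 x 400.4 417.9 y 210.7 228.0 bend [[392.1 237.5]] tip [[389.6 225.7]]
```

Upright to about 1°. I move in front of the hook's slot and lower until the collar is just above the board's height.

```bash
python3 -m creep '[[-1,[1.5,1.2,0],0],[-1,[3,2.4,0],0],[-1,[4.5,3.6,0],0],[-1,[6,4.6,0],0.1],[-1,[6.6,5,1],0.1],[-1,[6.6,5,3],0.1],[-1,[6.6,5,4.8],0.1],[-1,[6.6,5,4.8],0.1],[-1,[6.6,5,4.8],0.1]]'
python3 - <<'E'
from h import *
to(541.5,281.5,276,48.6); s=shot("scene","pics/s13.png"); t=shot("top","pics/t13.png"); collarfit(s)
E
```

```text
clock: 24.15
eef_pos: [461.8, 191.1, 277.7]
eef_rot: [-3.141, 0.0, 0.846]
wrist_force: [-0.1, -0.4, -0.8]
finger_gap: 23.9
finger_force: 25.0
at [461.8 191.1 277.7] rpy [-180.     0.    48.5] F [-0.1 -0.4 -0.8] gap 23.9
cm tx 12.05 ty -0.03 tz 0.17 roll -0.03
origin 374 246
.....................#####...........#####........
.....................#####...........#####........
.....................#####...........####.........
.....................#####...........####.........
.....................#####..........#####.........
.....................####...........#####.........
....................#####...........####..........
....................#####...........####..........
....................#####...........###...........
....................#####...........#.............
.....................####.........................
.......................#..........................
..................................................
..................................................
..................................................
..................................................
.........
[... 1197 characters left out ...]
.................
..................................................
..................................................
..................................................
..................................................
..................................................
-5 x 391.4 409.4 y 262.2 276.7 bend [[394.2 317.1]] tip [[390.3 307.5]]
0 x 390.7 408.7 y 260.0 275.3 bend [[391.8 311. ]] tip [[388.1 300.9]]
5 x 390.0 407.9 y 257.8 273.7 bend [[389.6 304.6]] tip [[386. 294.]]
10 x 389.3 407.2 y 255.5 272.0 bend [[387.4 297.9]] tip [[384.1 287. ]]
15 x 388.6 406.5 y 253.1 270.1 bend [[385.4 291. ]] tip [[382.3 279.7]]
30 x 386.9 404.7 y 245.8 263.5 bend [[380.3 269.3]] tip [[377.9 257.2]]
```

```bash
python3 -m creep '[[-1,[1.5,0,0],0],[-1,[3,0,0],0],[-1,[4.5,0,0],0],[-1,[6,0,0],0],[-1,[7.2,0,0],0],[-1,[8.4,0,0],0],[-1,[9.6,0,0],0],[-1,[10.8,0,0],0],[-1,[12,0,0],0],[-1,[12,0,0],0],[-1,[12,0,0],0]]';  python3 -m creep '[[-1,[0,0,0.5],0],[-1,[0,0,1],0],[-1,[0,0,1.4],0],[-1,[0,0,1.6],0],[-1,[0,0,1.6],0]]'
python3 - <<'E'
from h import *
to(541.5,281.5,276,48.6); s=shot("scene","pics/s14.png"); collarfit(s)
E
```

```text
clock: 25.35
eef_pos: [541.6, 280.7, 277.8]
eef_rot: [3.141, -0.0, 0.845]
wrist_force: [-1.3, -0.5, -1.8]
finger_gap: 24.1
finger_force: 25.0
clock: 25.85
eef_pos: [541.6, 280.7, 261.1]
eef_rot: [-3.141, 0.001, 0.845]
wrist_force: [0.1, 0.6, -1.5]
finger_gap: 23.6
finger_force: 25.0
at [541.6 280.7 261.1] rpy [-180.     0.    48.4] F [ 0.1  0.6 -1.5] gap 23.6
cm tx 0.05 ty -0.06 tz -1.49 roll -0.04
origin 389 290
......................#####...........#####.......
......................#####...........#####.......
......................#####...........#####.......
......................#####...........####........
.....................#####............####........
.....................#####...........#####........
.....................#####...........####.........
.....................#####...........####.........
.....................####............##...........
....................#####...........##............
....................#####.........................
......................###.........................
........................#.........................
....................
[... 1341 characters left out ...]
...............
..................................................
..................................................
..................................................
..................................................
..................................................
-5 x 405.9 425.0 y 305.1 321.3 bend [[407.7 359.7]] tip [[403.4 349. ]]
0 x 405.1 424.1 y 302.8 319.6 bend [[405.1 352.9]] tip [[401.  341.7]]
5 x 404.3 423.3 y 300.3 317.8 bend [[402.6 345.8]] tip [[398.7 334.2]]
10 x 403.5 422.5 y 297.9 315.8 bend [[400.3 338.5]] tip [[396.6 326.5]]
15 x 402.8 421.7 y 295.3 313.6 bend [[398.1 331. ]] tip [[394.7 318.7]]
30 x 401.0 419.7 y 287.7 306.3 bend [[392.6 307.7]] tip [[390.  294.8]]
```

```bash
python3 -m creep '[[-1,[0,0,0.1],0],[-1,[0,0,0.2],0],[-1,[0,0,0.2],0]]' 12; python3 -m creep '[[-1,[0,0,0.1],0],[-1,[0,0,0.2],0],[-1,[0,0,0.2],0]]'; python3 -m creep '[[-1,[0,0,0.1],0],[-1,[0,0,0.2],0],[-1,[0,0,0.2],0]]'
```

```text
clock: 26.2
eef_pos: [541.7, 280.8, 259.3]
eef_rot: [-3.142, 0.0, 0.845]
wrist_force: [0.2, 0.5, -1.2]
finger_gap: 24.0
finger_force: 12.0
clock: 26.5
eef_pos: [541.6, 280.8, 257.3]
eef_rot: [-3.142, 0.0, 0.845]
wrist_force: [0.8, -0.4, -1.0]
finger_gap: 23.9
finger_force: 12.0
clock: 26.8
eef_pos: [541.7, 280.8, 255.3]
eef_rot: [-3.142, 0.0, 0.845]
wrist_force: [-0.3, 0.2, -0.7]
finger_gap: 23.9
finger_force: 12.0
```

```bash
python3 -m creep '[[-1,[0,0,0.1],0],[-1,[0,0,0.2],0],[-1,[0,0,0.2],0]]'; python3 -m creep '[[-1,[0,0,0.1],0],[-1,[0,0,0.2],0],[-1,[0,0,0.2],0]]'
python3 - <<'E'
from h import *
s=shot("scene","pics/s15.png"); collarfit(s,65)
E
```

```text
clock: 27.1
eef_pos: [541.9, 281.1, 254.9]
eef_rot: [3.141, -0.002, 0.845]
wrist_force: [-1.3, -0.1, 8.2]
finger_gap: 23.9
finger_force: 12.0
clock: 27.4
eef_pos: [542.3, 281.6, 254.3]
eef_rot: [3.14, -0.005, 0.845]
wrist_force: [-0.4, 2.5, 14.8]
finger_gap: 24.0
finger_force: 12.0
origin 389 290
......................#####............#####......
......................#####............####.......
......................#####...........#####.......
......................#####...........#####.......
......................#####...........#####.......
.....................#####............####........
.....................#####...........####.........
.....................#####...........####.........
.....................#####...........####.........
.....................####............###..........
....................#####...........####..........
....................#####...........##............
....................#####.........................
.....................####.........................
.......................#..........................
.....................................
[... 1222 characters left out ...]
...............
..................................................
..................................................
..................................................
..................................................
..................................................
-5 x 406.0 425.1 y 305.0 321.2 bend [[407.9 359.6]] tip [[403.5 348.9]]
0 x 405.3 424.3 y 302.9 319.8 bend [[405.3 353. ]] tip [[401.2 341.8]]
5 x 404.6 423.6 y 300.7 318.2 bend [[402.9 346.2]] tip [[399.  334.5]]
10 x 403.9 422.9 y 298.5 316.4 bend [[400.6 339.1]] tip [[397.  327.1]]
15 x 403.3 422.2 y 296.2 314.5 bend [[398.5 331.8]] tip [[395.1 319.5]]
30 x 401.7 420.4 y 289.4 308.0 bend [[393.1 309.3]] tip [[390.5 296.4]]
```

The collar is seated: contact came at TCP 255 and built to 15 N. I relieve the press, open, and rise clear.

```bash
python3 -m creep '[[-1,[0,0,-0.2],0],[-1,[0,0,-0.3],0],[-0.2,[0,0,-0.3],0],[0.2,[0,0,-0.3],0],[0.5,[0,0,-0.3],0],[1,[0,0,-0.3],0],[1,[0,0,-0.3],0],[1,[0,0,-0.3],0],[1,[0,0,-0.3],0],[1,[0,0,-0.3],0],[1,[0,0,-0.3],0]]' 5; python3 -m creep '[[1,[0,0,-2],0],[1,[0,0,-4],0],[1,[0,0,-7],0],[1,[0,0,-10],0],[1,[0,0,-14],0],[1,[0,0,-17],0],[1,[0,0,-17],0],[1,[0,0,-17],0],[1,[0,0,-17],0],[1,[0,0,-17],0]]'
python3 - <<'E'
from h import *
s=shot("scene","pics/s16.png");t=shot("top","pics/t16.png")
a=cv2.imread('pics/scene0.png');b=cv2.imread('pics/top0.png')
print('changed near rack/hook', (cv2.absdiff(s,a).max(2)>50)[262:385,375:480].sum())
st=(cv2.absdiff(s,a).max(2)>50)
for v in range(270,325,2): print(''.join('#' if k else '.' for k in st[v,400:480]))
for n,im in(("s0",a),("s16",s)):
    c=im[270:325,400:440].astype(int); B,G,R=c[...,0],c[...,1],c[...,2]; yy,xx=np.nonzero((R<130)&(R>60)&(R>1.6*G)); print(n,len(xx),xx.mean()+400,yy.mean()+270,yy.min()+270,yy.max()+270)
# movement of others: bowl mug apples jars (scene+top diffs)
dt=cv2.absdiff(t,b).max(2)>50
for nm,(x0,x1,y0,y1) in dict(bowl=(270,345,125,195),mug=(215,255,155,205),appA=(165,205,172,208),appB=(236,272,215,248),jarab=(395,515,150,220),bottle=(405,455,300,335)).items(): print(nm,dt[y0:y1,x0:x1].sum())
g=t.astype(int);z=(g.max(2)-g.min(2)<22)&(g.max(2)>90); r=z[250:302,:390]; print('basket far edge px',[int(np.nonzero(z[v,:388])[0].max()) for v in(264,276,288,296)])
E
```

```text
clock: 28.55
eef_pos: [541.7, 280.8, 254.5]
eef_rot: [3.142, -0.0, 0.845]
wrist_force: [0.4, -0.3, -0.7]
finger_gap: 91.8
finger_force: 0.0
clock: 29.55
eef_pos: [541.6, 280.8, 423.2]
eef_rot: [-3.141, 0.002, 0.845]
wrist_force: [-0.4, -0.1, 1.4]
finger_gap: 93.4
finger_force: 0.0
changed near rack/hook 108
...........................................................................#....
................................................................................
................................................................................
................................................................................
...............##...............................................................
...............#................................................................
............................#...................................................
..............#.............#...................................................
............................#...................................................
.............#.............#..................................
[... 966 characters left out ...]
........................
...........#............#.......................................................
.............####......#........................................................
................................................................................
................................................................................
................................................................................
................................................................................
s0 328 420.7713414634146 295.0853658536585 277 315
s16 344 419.43023255813955 295.2151162790698 277 314
bowl 0
mug 0
appA 437
appB 0
jarab 0
bottle 0
basket far edge px [368, 368, 368, 368]
```

The hook is back within about 1 px of its starting view, at the same height and upright. The basket's far edge is steady and clear of the riser. Bowl, mug, apple_b, the riser jars and the bottle are unchanged, and the arm hides only apple_a in the top view. I hand in.

Run:
```python
from h import *
a=cv2.imread('pics/scene0.png');s=cv2.imread('pics/s16.png')
print('appleA scene diff',(cv2.absdiff(s,a).max(2)>50)[395:435,368:402].sum())
print(manip.sign_off())
```

```text
appleA scene diff 0
the job is handed in; nothing more can be done
None
```

The basket is pulled out and stands about 30 mm clear of the riser, the hook hangs upright in its slot with its collar on the board, nothing else was seen to have moved, and the job was handed in at about 30 s of the 66 s allowed.

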